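# True the stop of a tilted angle table with an engineer's square

## Task

The hinged end stop of the tilted angle table has been knocked out of square and leans in over the plate. Take the engineer's square, press it down on the sloping plate and against the stop until the stop stands at a right angle with no gap along plate or blade, and hold it there for a moment. Then put the square away in the steel tool tray, standing upright on its stock; let nothing but the square touch the stop, do not force it, and leave the other tools as they are.

Things in the scene. Friction and masses are not known exactly. Their poses are not given: they have to be found in the camera images.
- square: engineer's square, loose, 220 g. Dark stock 80 x 14 x 20 mm (x, y, z), bright blade 16 x 5 mm upright at one end, top at z = 70 mm. Origin: outer corner (heel) of the L, under the stock, mid thickness; x along the stock away from the blade, z up the blade. Starts standing on its stock, blade towards the robot. Grip across the 14 mm, about 58 mm from the heel: the gripper then clears the blade
- plate: bright slotted steel plate, top of the fixed green angle table (base 140 x 104 mm; a black knob on each side, below the plate's top, 66 mm out). It slopes 30 degrees, rising away from the robot. Origin: middle of its low front edge, where its top meets the squared stop's face. x up the slope along the top (0 to 130 mm), y across (88 mm wide), z the normal, up and towards the robot
- stop_face: dark steel end stop: a flap 70 mm wide (y), 50 mm high (z), 8 mm thick (x), hinged along the plate's low front edge. Origin: on the hinge, mid thickness, level with the plate's top; its working face, at its own x = +4 mm, looks up the slope
- end_stop (a joint): angle of the stop, rad: 0 = square to the plate, positive = leaning in over it, negative = out. Starts at 0.07 to 0.20. Stiff hinge, stays where left; about 4.5 N at its upper edge moves it. The hinge is at the foot of the face: a square slid down the plate pushes the flap upright, then meets solid resistance at the foot (heel at the plate's x = 0) just as the flap is square
- tool_tray: low open tray of folded steel, 108 x 205 x 21 mm, fixed to the bench. Origin: centre of its underside; y along its length, which runs roughly away from the robot. Floor 3 mm above the bench, free inside from x = -50 to 50 and y = -100 to 101 mm, walls 2 mm thick. A hexagon key lies across its +y end, beyond y = 55 mm; the rest of the floor is free
- hex_key: hexagon key, 26 x 82 x 5 mm, lying across the +y end of the tray; origin at the centre of its underside; leave it there
- calliper: leaf gauge calliper, 56 x 155 x 13 mm, on the bench in front of the angle table, origin at the centre of its underside; bystander
- glue: white dropper bottle with an orange tip, 30 mm wide, 93 mm high, origin at the centre of its underside; bystander
- driver_orange: screwdriver with an orange handle, 22 x 170 x 22 mm, lying on the bench, origin at the centre of its underside; bystander
- whetstone: two-layer whetstone, grey on brown, 28 x 100 x 14 mm, origin at the centre of its underside; bystander
Not all that is in view belongs to the job. What is shaped like the square but green is not meant.

How it is judged:
On the way:
1. the square is pressed flush on the plate and against the stop, the stop square, held for 0.3 s (contact force between square and plate above 0.8 N and contact force between square and stop_face above 2 N and x of square in the frame of plate below 0.003 m and z of square in the frame of plate below 0.003 m and y of square in the frame of plate between -0.03 and 0.03 m and angle between the z axis of square and the z axis of plate, either way round below 0.035 rad and angle between the x axis of square and the x axis of plate, either way round below 0.06 rad and value of joint end_stop between -0.03 and 0.03 rad), for 0.3 s.
At the end, for the whole second after the job is handed in: The stop stands square to the plate within 0.03 rad (1.7 degrees), and the square stands at rest, upright within 0.06 rad, its stock flat on the floor of the tray (its heel inside the tray and within 4 mm of the floor) (value of joint end_stop between -0.03 and 0.03 rad and angle between square's own z axis and vertical below 0.06 rad and z of square in the frame of tool_tray between 0 and 0.007 m and x of square in the frame of tool_tray between -0.05 and 0.05 m and y of square in the frame of tool_tray between -0.1 and 0.1 m and linear speed of square below 0.01 m/s); the robot touches nothing.
It fails at once if the stop is touched by the gripper or the arm (contact force between any of the fingers, the arm and stop_face above 0.5 N).
It fails at once if the square is forced against the stop with more than 60 N (contact force between square and stop_face above 60 N).
It fails at once if the stop is pushed over outwards by more than 0.12 rad (value of joint end_stop below -0.12 rad).
It fails at once if the square is dropped on its side (angle between square's own z axis and vertical above 1.2 rad).
It fails at once if another tool is moved by more than 25 mm (distance of any of hex_key, calliper, glue, driver_orange, whetstone from where it was at the start of the episode above 0.025 m).
It also fails if it takes over 61 s, if anything falls off the work surface, if the arm or the gripper's body presses on something with over 40 N, if the wrist force passes 120 N, or if a joint passes its speed limit or range.

## Robot

A 6-joint arm with a two-finger parallel gripper is mounted at the origin on a cart in front of the work surface, level with it; the furniture and walls round the work are solid. World frame = base frame: x ahead of the robot, y to its left, z up, the work surface at z = 0. Lengths are in m, angles in rad, forces in N, time in s.
With the tool pointing down it reaches from about 0.375 to 0.975 m from the base axis. Payload 3.8 kg.
Tool frame: the origin (TCP) lies midway between the tips of the shut fingers; the grasp point (between the pads) lies 19 mm behind it; z points along the fingers, y is the line along which they close (so a half turn about z gives the same grasp; the last joint's range is limited). The gripper opens to 85 mm and grips with 20 to 120 N. Pads are 22 mm wide; open, the fingers measure 114 mm over their backs; the gripper's body (76 mm by 85 mm) begins 54 mm behind the grasp point. The pads swing forward as they close: fully open they stand 13 mm farther back than shut.
Start: joints at [1.286, 0.264, 1.604, -0, 1.274, -0.037], TCP at [0.166, 0.654, 0.231] pointing down, gripper open.
Joint ranges: [-2.63, 2.63], [-0.94, 2.18], [0.31, 2.57], [-1.31, 4.45], [0, 2.66], [-2.55, 2.55]. Speed limits (rad/s): [2.57, 2.57, 3.14, 3.14, 3.14, 3.14].

## Interface

Orientations are given as a unit quaternion [w, x, y, z].
In Python, from plant import monitor, viewer, finish_job gives the robot as it stands.
- The arm moves only by the tool servo_tool, never from a script. Its arguments are lists of equal length, an entry for each row: "xyz": the shift along the tool's x, y, z in mm, a list of three; "turn": the turn, a rotation vector about the tool's x, y, z in degrees, a list of three; "gripper": the opening, from 0 (shut) to 1 (fully open). A call has 1 to 8 rows; each row shifts and turns the commanded pose from where the row before left it, along the tool's axes as they then stand; what a row does not reach is not made up. A row lasts 1/10 s, in which the tool goes at most 50 mm and 8.59 degrees, less where a joint would pass 70% of its speed; a pose out of reach is approached as far as the arm can. A call with a gripper value outside its range is refused whole. The fingers move at their own pace and stop on an object; the grip force is fixed at half the most. Time passes only in rows, so rows that do not move let the fingers close. It gives the time, the measured TCP pose, the force, the opening and the grip force at its end, in the units of the state.
- monitor.get_obs(): the state, without advancing time (a new reading comes with each control period).
- viewer.snapshot(name): name is "scene" or "side" or "wrist"; returns (picture, depth): 400x640x3 uint8, blue, green, red; 400x640 float32, m along the optical axis (not along the pixel's ray), 0 where there is no reading.
- viewer.camera_model(name): a dict with "fx", "fy", "cx", "cy" (pixels), "k1" (the pictures are not rectified: a ray, as slopes to the right and down, at radius r is drawn at 1 + k1 r^2 times it, then the intrinsics apply), "camera_from_world" (4x4, takes a point from world to camera coordinates); the wrist camera has in their place "hand_eye" (4x4, takes a point from camera to tool coordinates, whose origin is the TCP and whose axes are the flange's). Camera axes: x right, y down, z forward; pixel columns grow to the right and rows downward; lengths in m; the calibration is good to about 2 mm. A picture is of the moment at which its call begins: read the wrist's pose just before it. camera_model takes no time and is no camera call.
- finish_job(): hands the job in; it is judged then, once.
The state is a dict: "clock": time; "q": joint angles; "joint_velocities": joint speeds; "tau": joint torques, N m; "eef_pos": TCP position; "ee_rot": TCP orientation; "ft_force": force on the tool from outside, world axes, zero at the start; "ft_torque": the same for the moment, N m; "opening": opening from 0.0 (shut) to 1.0 (fully open); "gripper_force": force on a finger pad.
Only numpy, scipy, OpenCV 4.12 (cv2) and the standard library are available. Lean on these libraries where they do the work, as an engineer would, in place of code of your own. Each camera call takes 0.05 s, during which the arm holds its last target. There are 200 camera calls.

## Working session

There is one attempt and no reset: what is moved stays moved. The work goes in short steps, Python scripts to look and compute and a tool call to move; the robot and the scene stay as the last step left them, time stands still between calls to the robot, and variables do not carry over. Pictures are saved under pics/ and viewed, at most 10 in all, crops included, and the job is handed in when it is done.

Besides the shell and the picture viewer there is one more tool, called after "Request:" in YAML: its name, and indented under it one key for each argument. servo_tool: Moves the arm, as the interface text tells. Its arguments: {"type":"object","properties":{"xyz":{"type":"array","items":{"type":"array","items":{"type":"number"}}},"turn":{"type":"array","items":{"type":"array","items":{"type":"number"}}},"gripper":{"type":"array","items":{"type":"number"}}},"required":["xyz","turn","gripper"]}

```bash
ls; mkdir -p pics
cat > h.py <<'E'
import numpy as np, cv2
from scipy.spatial.transform import Rotation as R
from plant import monitor, viewer, finish_job
def obs():
    o=monitor.get_obs(); return o
def wRt(o):
    w,x,y,z=o["ee_rot"]; return R.from_quat([x,y,z,w])
def snap(name,fn):
    o=obs(); c=viewer.camera_model(name); p,d=viewer.snapshot(name)
    if name=="wrist":
        T=np.eye(4);T[:3,:3]=wRt(o).as_matrix();T[:3,3]=o["eef_pos"]; wc=T@np.array(c["hand_eye"])
    else: wc=np.linalg.inv(np.array(c["camera_from_world"]))
    K=np.array([c[k] for k in("fx","fy","cx","cy","k1")])
    cv2.imwrite(f"pics/{fn}.png",p); np.savez(f"pics/{fn}.npz",p=p,d=d,wc=wc,K=K)
def rays(uv,K):
    s=(np.asarray(uv,float)-K[2:4])/K[:2]; u=s.copy()
    for _ in range(20): u=s/(1+K[4]*(u**2).sum(-1,keepdims=True))
    return u
def cloud(fn):
    f=np.load(f"pics/{fn}.npz"); v,u=np.mgrid[:400,:640]
    r=rays(np.stack([u,v],-1).reshape(-1,2),f["K"]).reshape(400,640,2)
    P=np.concatenate([r,np.ones((400,640,1))],-1)*f["d"][...,None]
    return P@f["wc"][:3,:3].T+f["wc"][:3,3], f["d"]>0, f["p"]
def onz(fn,uv,z):
    f=np.load(f"pics/{fn}.npz"); r=rays(np.atleast_2d(uv),f["K"])
    D=np.c_[r,np.ones(len(r))]@f["wc"][:3,:3].T; o=f["wc"][:3,3]
    return o+D*((z-o[2])/D[:,2:])
E
python3 - <<'E'
from h import *
for n in("scene","side","wrist"): snap(n,n+"0")
a=[cv2.imread(f"pics/{n}0.png") for n in("scene","side")]
cv2.imwrite("pics/a.png",cv2.resize(np.vstack(a),(480,600)) if 0 else a[0])
print(viewer.camera_model("wrist")["hand_eye"]); o=obs(); print(o["ee_rot"],o["ft_force"])
E
```

```text
pics
[[ 7.04942026e-04 -9.65179672e-01 -2.61586896e-01  6.78057556e-02]
 [ 9.99998742e-01  1.05204037e-03 -1.18685929e-03  3.09261193e-04]
 [ 1.42073244e-03 -2.61585730e-01  9.65179200e-01 -1.42468052e-01]
 [ 0.00000000e+00  0.00000000e+00  0.00000000e+00  1.00000000e+00]]
[-1.55189597e-04  1.23615561e-01  9.92329766e-01 -8.96493413e-04] [ 0.43085462 -0.48844712 -0.85581845]
```

View pics/scene0.png

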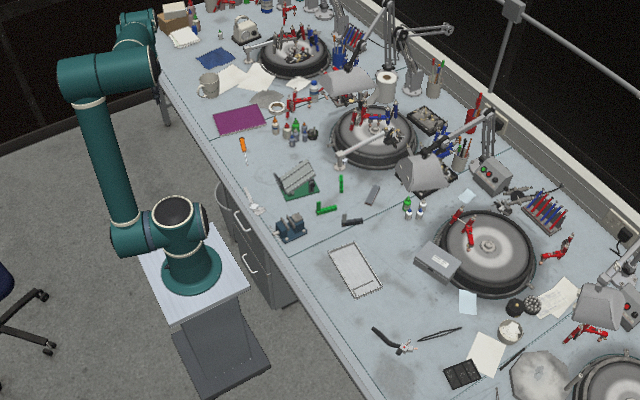

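View pics/side0.png

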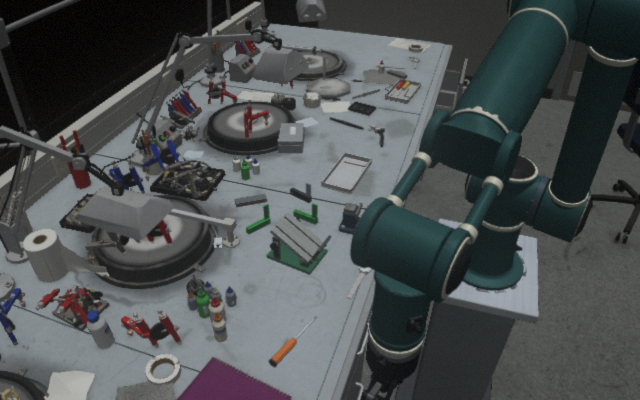

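The scene view shows the table at about (297,180), the dark square at (351,220), green lookalikes at (341,184) and (327,208), the tray at (355,270), and the calliper at (255,208). The side view shows the dark square at (301,193), the table at (298,243) and the tray at (347,172). I'll enlarge the scene view for pixel positions.

Run:
```python
from h import *
p=cv2.imread("pics/scene0.png")[150:300,230:430]
q=cv2.imread("pics/side0.png")[140:290,220:420]
cv2.imwrite("pics/b.png",np.hstack([cv2.resize(p,(800,600),interpolation=cv2.INTER_CUBIC)]))
for n,uv in(("scene0",[[350,222],[297,185],[355,270],[327,208]]),("side0",[[301,195],[298,243],[347,172]])):
    P,m,_=cloud(n)
    for u,v in uv: print(n,u,v,P[v,u].round(3),onz(n,[u,v],0.01)[0].round(3))
```

```text
scene0 350 222 [ 0.577 -0.125  0.024] [ 0.583 -0.116  0.01 ]
scene0 297 185 [0.482 0.098 0.066] [0.506 0.143 0.01 ]
scene0 355 270 [ 0.486 -0.296  0.001] [ 0.483 -0.3    0.01 ]
scene0 327 208 [ 0.542 -0.022  0.019] [ 0.545 -0.016  0.01 ]
side0 301 195 [ 0.588 -0.11   0.017] [ 0.591 -0.119  0.01 ]
side0 298 243 [0.498 0.161 0.068] [0.521 0.101 0.01 ]
side0 347 172 [ 0.489 -0.302  0.005] [ 0.487 -0.294  0.01 ]
```

View pics/b.png

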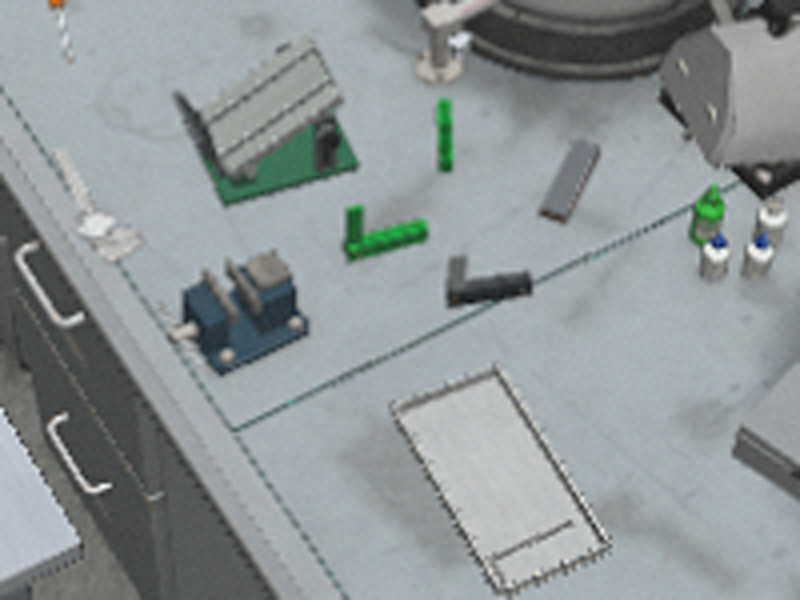

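The crop shows the square's heel near (342,226), with its blade on the robot side and its stock running to (362,221). The whetstone is to its upper right, and the tray corners are at crop (393,407), (497,370), (607,545) and (505,592). I'll move over the area and look with the wrist camera.

Request:
servo_tool:
  xyz:
    - [-21, -27, -4]
    - [-21, -27, -4]
    - [-21, -27, -4]
    - [-21, -27, -4]
    - [-21, -27, -2]
    - [-21, -27, -2]
    - [-21, -27, -2]
    - [-21, -27, -2]
  turn:
    - [0, 0, 0]
    - [0, 0, 0]
    - [0, 0, 0]
    - [0, 0, 0]
    - [0, 0, 0]
    - [0, 0, 0]
    - [0, 0, 0]
    - [0, 0, 0]
  gripper: [1, 1, 1, 1, 1, 1, 1, 1]

```text
clock: 0.95
eef_pos: [0.2756, 0.4023, 0.2551]
ee_rot: [-0.0, 0.123, 0.992, -0.0]
ft_force: [0.4, -0.0, 1.1]
opening: 0.997
gripper_force: 0.0
```

Request:
servo_tool:
  xyz:
    - [-21, -27, -4]
    - [-21, -27, -4]
    - [-21, -27, -4]
    - [-21, -27, -4]
    - [-21, -27, -2]
    - [-21, -27, -2]
    - [-21, -27, -2]
    - [-21, -27, -2]
  turn:
    - [0, 0, 0]
    - [0, 0, 0]
    - [0, 0, 0]
    - [0, 0, 0]
    - [0, 0, 0]
    - [0, 0, 0]
    - [0, 0, 0]
    - [0, 0, 0]
  gripper: [1, 1, 1, 1, 1, 1, 1, 1]

```text
clock: 1.75
eef_pos: [0.3854, 0.1518, 0.2792]
ee_rot: [0.0, 0.124, 0.992, 0.0]
ft_force: [-0.3, 0.1, -0.3]
opening: 1.001
gripper_force: 0.0
```

Request:
servo_tool:
  xyz:
    - [-21, -27, 0]
    - [-21, -27, 0]
    - [-21, -27, 0]
    - [-21, -27, 0]
    - [-21, -27, -2]
    - [-21, -27, -2]
    - [-21, -27, -2]
    - [-21, -27, -2]
  turn:
    - [0, 0, 0]
    - [0, 0, 0]
    - [0, 0, 0]
    - [0, 0, 0]
    - [0, 0, 0]
    - [0, 0, 0]
    - [0, 0, 0]
    - [0, 0, 0]
  gripper: [1, 1, 1, 1, 1, 1, 1, 1]

```text
clock: 2.55
eef_pos: [0.4954, -0.0988, 0.2871]
ee_rot: [-0.0, 0.124, 0.992, 0.0]
ft_force: [0.4, 1.4, 0.6]
opening: 1.002
gripper_force: 0.0
```

Run:
```python
from h import *
snap("wrist","w1"); print(obs()["eef_pos"],obs()["clock"])
c=np.array([[393,407],[497,370],[607,545],[505,592]])/4+[230,150]
print("tray",onz("scene0",c,0.021).round(3))
print("key",onz("scene0",np.array([[495,560],[572,522]])/4+[230,150],0.005).round(3))
print("sq",onz("scene0",np.array([[449,304],[532,291]])/4+[230,150],0.0).round(3))
```

```text
[ 0.49741785 -0.10314099  0.28738555] 2.6
tray [[ 0.44  -0.194  0.021]
 [ 0.54  -0.208  0.021]
 [ 0.519 -0.406  0.021]
 [ 0.421 -0.399  0.021]]
key [[ 0.437 -0.362  0.005]
 [ 0.514 -0.365  0.005]]
sq [[ 0.553 -0.111  0.   ]
 [ 0.628 -0.138  0.   ]]
```

View pics/w1.png

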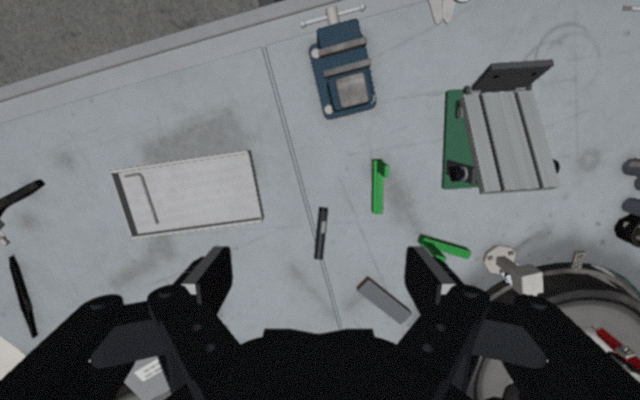

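The wrist view shows the square from (323,208), the blade end, to (319,259). The tray spans (112,172) to (262,218), with the hex key at its left end. The plate's four corners are about (465,95), (525,92), (556,188) and (480,193), and the stop is at (513,75). Next I'll measure from depth.

Run:
```python
from h import *
P,m,p=cloud("w1")
# bench offset
b=P[240:280,60:110].reshape(-1,3); print("bench z",np.median(b[:,2]))
# square
s=P[200:268,308:335]; mm=m[200:268,308:335]&(s[...,2]>0.010)&(s[...,2]<0.09); q=s[mm]
st=q[q[:,2]<0.03]; print("stock",len(st),st.min(0),st.max(0),np.median(st[:,2]))
rect=cv2.minAreaRect((q[:,:2]*1000).astype(np.float32)); print(rect, cv2.boxPoints(rect).round(1))
print("blade",q[q[:,2]>0.05].mean(0), (q[:,2]>.05).sum())
# by pixel at z=.02
print(onz("w1",[[323,208],[319,259]],0.01))
# plate plane
u,v=np.meshgrid(range(640),range(400))
poly=np.zeros((400,640),np.uint8); cv2.fillPoly(poly,[np.array([[475,105],[525,103],[545,180],[487,185]])],1)
Q=P[(poly>0)&m]
for _ in range(4):
    c=Q.mean(0); n=np.linalg.svd(Q-c,full_matrices=False)[2][2]; n*=np.sign(n[2]); r=(Q-c)@n; Q=Q[abs(r)<0.003]
print("plate",c,n,np.degrees(np.arccos(n[2])),r.std(), "azim dir of slope",np.degrees(np.arctan2(-n[1],-n[0])))
np.savez("plate.npz",c=c,n=n)
# table region: points on plane -> 2D extents
A=P[60:205,440:570]; M=m[60:205,440:570]; d=(A-c)@n
on=A[M&(abs(d)<0.003)]
ex=np.array([-n[0],-n[1],0]);ex/=np.linalg.norm(ex); ex=ex-n*(ex@n); ex/=np.linalg.norm(ex); ey=np.cross(n,ex)
L=np.c_[(on-c)@ex,(on-c)@ey]*1000
rt=cv2.minAreaRect(L.astype(np.float32)); print("plate rect",rt, np.percentile(L,[1,99],axis=0))
ab=A[M&(d>0.006)&(d<0.06)]; B=np.c_[(ab-c)@ex,(ab-c)@ey,(ab-c)@n]*1000
print("stop",len(B),np.percentile(B,[2,50,98],axis=0).round(1))
cn=cloud("w1")[0]
```

```text
bench z 0.00015694687842029986
stock 386 [ 0.54945878 -0.13785284  0.0101926 ] [ 0.62731566 -0.09880803  0.0291239 ] 0.019791725852556674
((588.8378295898438, -118.35955810546875), (14.037368774414062, 80.11245727539062), 70.38330841064453) [[ 548.8 -111.5]
 [ 624.2 -138.4]
 [ 628.9 -125.2]
 [ 553.5  -98.3]]
blade [ 0.55722618 -0.10753824  0.06602118] 68
[[ 0.55048611 -0.10528833  0.01      ]
 [ 0.63080432 -0.13173348  0.01      ]]
plate [0.5077867  0.13448401 0.07626188] [-0.48965563  0.0906068   0.86719535] 29.865661602431896 0.0008192628691219605 azim dir of slope -10.483538772161719
plate rect ((-12.453643798828125, 4.7992706298828125), (140.3212890625, 91.84919738769531), 0.2192075252532959) [[-73.77501206 -40.3909485 ]
 [ 56.70261661  46.44143343]]
stop 1695 [[-76.8 -32.6   7.4]
 [-71.2  -0.8  35.3]
 [-68.7  35.7  50.7]]
```

Run:
```python
from h import *
a=cv2.imread("pics/w1.png")
cv2.imwrite("pics/c.png",np.hstack([cv2.resize(a[195:270,285:355],(400,428),interpolation=cv2.INTER_CUBIC),cv2.resize(a[50:210,430:579],(399,428),interpolation=cv2.INTER_CUBIC)]))
```

```text
(no output)
```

View pics/c.png

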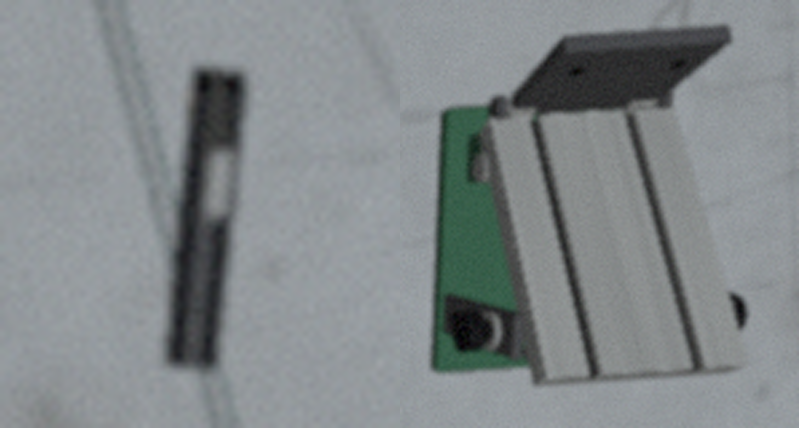

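The crop shows the square alone on the bench. Its blade top at crop (218,180) looks offset only because of its height. The stop at the right (620,70) leans in over the plate. Depth gives a heel at (0.551,-0.105) with the stock heading -19.6°, so I'll plan the grasp.

```bash
cat >> h.py <<'E'
def rot(az,tilt=0): # square axes in world -> tool axes (-x, y, -z)
    S=R.from_euler("z",az,degrees=True)*R.from_euler("y",-tilt,degrees=True)
    return S, S*R.from_matrix(np.diag([-1.,1,-1]))
def delta(pos,T):
    o=obs(); C=wRt(o)
    print("shift mm",(C.inv().apply(np.array(pos)-o["eef_pos"])*1000).round(1),"turn deg",np.degrees((C.inv()*T).as_rotvec()).round(2),"F",np.round(o["ft_force"],1),o["clock"],round(o["opening"],3))
E
python3 - <<'E'
from h import *
S,T=rot(-19.6); g=np.array([.5512,-.1049,0])+S.apply([.058,0,0]); print(g); delta(g+[0,0,.1],T); delta(g+[0,0,.004],T)
P,m,p=cloud("w1")
for a,b,c,d in((275,330,350,420),):
    q=P[a:b,c:d][m[a:b,c:d]]; q=q[(q[:,2]>.008)&(q[:,2]<.02)]; print(q.min(0),q.max(0))
Sp,Tp=rot(-10.4,30); c=np.load("plate.npz")["c"]; o=c+Sp.apply([-.073,.0025,0]); print("plate origin",o, Sp.as_matrix()[:,2])
E
```

```text
[ 0.60583933 -0.12435619  0.        ]
shift mm [-109.8    6.9  187.7] turn deg [-0.2   0.17  5.29] F [ 3.1 -3.3  1.6] 2.6 1.002
shift mm [-109.5    7.3  283.7] turn deg [-0.2   0.17  5.29] F [ 3.1 -3.3  1.6] 2.6 1.002
[ 0.68208522 -0.08489566  0.00804763] [ 0.7788008  -0.00632967  0.01576417]
plate origin [0.44605675 0.14835533 0.03976188] [-0.49178574  0.09025957  0.8660254 ]
```

Request:
servo_tool:
  xyz:
    - [-22, 1, 37]
    - [-22, 1, 37]
    - [-22, 1, 37]
    - [-22, 2, 37]
    - [-22, 2, 37]
    - [0, 0, 0]
    - [0, 0, 0]
    - [0, 0, 0]
  turn:
    - [0, 0, 0]
    - [0, 0, 0]
    - [0, 0, 0]
    - [0, 0, 0]
    - [0, 0, 0]
    - [0, 0, 5.3]
    - [0, 0, 0]
    - [0, 0, 0]
  gripper: [0.5, 0.5, 0.5, 0.5, 0.5, 0.5, 0.5, 0.5]

```text
clock: 3.4
eef_pos: [0.6037, -0.1176, 0.1025]
ee_rot: [0.0, 0.168, 0.986, -0.0]
ft_force: [-0.1, 0.6, -0.1]
opening: 0.496
gripper_force: 0.0
```

Run:
```python
from h import *
S,T=rot(-19.6); g=np.array([.5512,-.1049,0])+S.apply([.058,0,0]); delta(g+[0,0,.004],T)
snap("wrist","w2"); P,m,p=cloud("w2")
q=P[m&(P[...,2]>.012)&(P[...,2]<.028)&(abs(P[...,0]-.58)<.06)&(abs(P[...,1]+.118)<.035)]
Q=S.inv().apply(q-[.5512,-.1049,0])*1000; print(len(q),np.percentile(Q,[1,50,99],axis=0).round(1))
q=P[m&(P[...,2]>.055)&(P[...,2]<.075)&(abs(P[...,0]-.555)<.03)&(abs(P[...,1]+.118)<.035)]
Q=S.inv().apply(q-[.5512,-.1049,0])*1000; print(len(q),np.percentile(Q,[1,50,99],axis=0).round(1) if len(q) else 0)
```

```text
shift mm [-4.2 -5.7 98.5] turn deg [0.   0.02 0.22] F [-0.1  0.6 -0.1] 3.4 0.496
1410 [[ 0.4 -7.1 17.8]
 [44.3  0.7 19.8]
 [79.3  6.4 24.2]]
256 [[ 0.2 -2.5 58.2]
 [ 7.8 -0.  69.8]
 [16.2  2.3 71.3]]
```

View pics/w2.png

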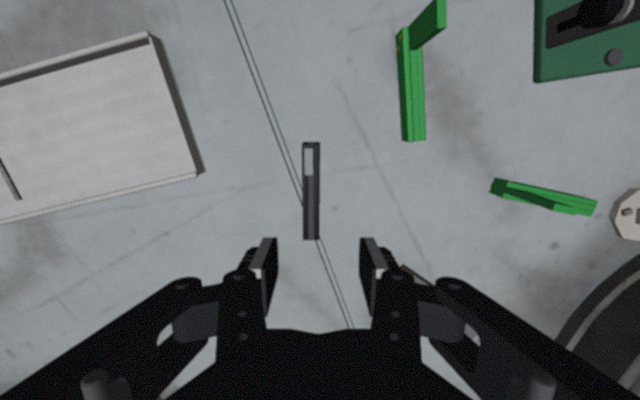

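The square is standing between the open fingers, blade at (309,165) and stock to (311,240), and depth confirms its pose to 1 mm. I'll descend and grip.

Request:
servo_tool:
  xyz:
    - [-4, -6, 15]
    - [0, 0, 25]
    - [0, 0, 25]
    - [0, 0, 20]
    - [0, 0, 9]
    - [0, 0, 4]
    - [0, 0, 0]
    - [0, 0, 0]
  turn:
    - [0, 0, 0.2]
    - [0, 0, 0]
    - [0, 0, 0]
    - [0, 0, 0]
    - [0, 0, 0]
    - [0, 0, 0]
    - [0, 0, 0]
    - [0, 0, 0]
  gripper: [0.5, 0.5, 0.5, 0.5, 0.5, 0.5, 0.5, 0.5]

```text
clock: 4.25
eef_pos: [0.6064, -0.1249, 0.0055]
ee_rot: [0.001, 0.171, 0.985, -0.0]
ft_force: [0.7, -0.1, 0.1]
opening: 0.503
gripper_force: 0.0
```

Request:
servo_tool:
  xyz:
    - [0, 0, 0]
    - [0, 0, 0]
    - [0, 0, 0]
    - [0, 0, 0]
    - [0, 0, 0]
    - [0, 0, 0]
    - [0, 0, 0]
    - [0, 0, 0]
  turn:
    - [0, 0, 0]
    - [0, 0, 0]
    - [0, 0, 0]
    - [0, 0, 0]
    - [0, 0, 0]
    - [0, 0, 0]
    - [0, 0, 0]
    - [0, 0, 0]
  gripper: [0.1, 0.1, 0.1, 0.1, 0.1, 0.1, 0.1, 0.1]

```text
clock: 5.05
eef_pos: [0.6063, -0.1249, 0.0056]
ee_rot: [0.001, 0.171, 0.985, -0.0]
ft_force: [-0.6, -0.2, 5.7]
opening: 0.144
gripper_force: 61.0
```

Run:
```python
from h import *
o=obs(); print(o["eef_pos"],o["opening"],o["gripper_force"],o["ft_force"]); S,T=rot(-19.6)
print("tcp in square mm",S.inv().apply(o["eef_pos"]-np.array([.5512,-.1049,0]))*1000)
```

```text
[ 0.60633649 -0.12489759  0.00556139] 0.1436190243426321 61.033265590667725 [-0.59738477 -0.19120128  5.66834386]
tcp in square mm [58.64996109 -0.34325751  5.56139376]
```

Request:
servo_tool:
  xyz:
    - [0, 0, -10]
    - [0, 0, -30]
    - [0, 0, -40]
    - [0, 0, -40]
    - [0, 0, -40]
    - [0, 0, -40]
    - [0, 0, 0]
    - [0, 0, 0]
  turn:
    - [0, 0, 0]
    - [0, 0, 0]
    - [0, 0, 0]
    - [0, 0, 0]
    - [0, 0, 0]
    - [0, 0, 0]
    - [0, 0, 0]
    - [0, 0, 0]
  gripper: [0.1, 0.1, 0.1, 0.1, 0.1, 0.1, 0.1, 0.1]

```text
clock: 5.85
eef_pos: [0.6056, -0.1246, 0.2053]
ee_rot: [0.001, 0.171, 0.985, -0.0]
ft_force: [-1.0, 0.4, -3.5]
opening: 0.139
gripper_force: 60.1
```

Run:
```python
from h import *
print(obs()["opening"],obs()["gripper_force"])
Sp,Tp=rot(-10.4,30); o=np.array([.4461,.1484,.0398])
p=o+Sp.apply([.030+.0585,0,.08+.0055]); print(p); delta(p,Tp)
```

```text
0.13930490843238327 60.05854368209839
[0.47943643 0.14228162 0.15809517]
shift mm [208.8 208.8  46.9] turn deg [ -2.43 -29.82  -9.08] F [-1.   0.4 -3.5] 5.85 0.139
```

Request:
servo_tool:
  xyz:
    - [30, 30, 0]
    - [30, 30, 0]
    - [30, 30, 0]
    - [30, 30, 0]
    - [30, 30, 0]
    - [30, 30, 0]
    - [28, 28, 0]
    - [0, 0, 0]
  turn:
    - [0, 0, 0]
    - [0, 0, 0]
    - [0, 0, 0]
    - [0, 0, 0]
    - [0, 0, 0]
    - [0, 0, 0]
    - [0, 0, 0]
    - [0, 0, 0]
  gripper: [0.1, 0.1, 0.1, 0.1, 0.1, 0.1, 0.1, 0.1]

```text
clock: 6.65
eef_pos: [0.4752, 0.1444, 0.201]
ee_rot: [-0.004, 0.169, 0.986, -0.0]
ft_force: [0.2, -0.5, -3.5]
opening: 0.143
gripper_force: 60.0
```

Request:
servo_tool:
  xyz:
    - [0, 0, 0]
    - [0, 0, 0]
    - [0, 0, 0]
    - [0, 0, 0]
    - [0, 0, 0]
    - [0, 0, 0]
    - [0, 0, 0]
    - [0, 0, 0]
  turn:
    - [-0.4, -4.97, -1.51]
    - [-0.4, -4.97, -1.51]
    - [-0.4, -4.97, -1.51]
    - [-0.4, -4.97, -1.51]
    - [-0.4, -4.97, -1.51]
    - [-0.4, -4.97, -1.51]
    - [0, 0, 0]
    - [0, 0, 0]
  gripper: [0.1, 0.1, 0.1, 0.1, 0.1, 0.1, 0.1, 0.1]

```text
clock: 7.45
eef_pos: [0.4781, 0.1406, 0.202]
ee_rot: [0.254, 0.088, 0.963, -0.024]
ft_force: [0.4, 0.2, -3.3]
opening: 0.144
gripper_force: 60.0
```

Run:
```python
from h import *
Sp,Tp=rot(-10.4,30); o=np.array([.4461,.1484,.0398])
p=o+Sp.apply([.030+.0585,0,.08+.0055]); delta(p,Tp)
snap("wrist","w3"); P,m,_=cloud("w3")
Q=Sp.inv().apply((P-o).reshape(-1,3)).reshape(P.shape)*1000
z=Q[...,2]; on=m&(abs(z)<5)&(abs(Q[...,1])<60)&(Q[...,0]>-40)&(Q[...,0]<140)
A=Q[on]; print(len(A),np.percentile(A,[1,50,99],axis=0).round(1))
for a,b in((5,15),(15,25),(25,35),(35,45)):
    s=Q[m&(z>a)&(z<b)&(abs(Q[...,1])<60)&(Q[...,0]>-20)&(Q[...,0]<25)]
    if len(s): print(a,len(s),np.percentile(s,[2,50,98],axis=0).round(1))
sq=Q[m&(z>75)&(z<160)&(abs(Q[...,1])<30)&(Q[...,0]>-20)&(Q[...,0]<125)]
print("sq",len(sq),np.percentile(sq,[1,50,99],axis=0).round(1) if len(sq) else 0)
```

```text
shift mm [20.9  2.  38.7] turn deg [-0.15 -0.38  0.04] F [ 0.4  0.2 -3.3] 7.45 0.144
11222 [[  0.5 -41.9  -4.8]
 [ 48.3   4.7   0. ]
 [128.1  44.6   1.9]]
5 100 [[ -2.7 -39.8   5.1]
 [  0.5   0.8   9.8]
 [  1.   40.6  12.7]]
15 86 [[  1.1 -31.3  18.1]
 [  1.6   0.7  20.8]
 [  2.   33.1  23.2]]
25 88 [[  2.1 -31.7  28.6]
 [  2.5   0.6  30.5]
 [  3.2  32.5  34.5]]
35 92 [[  2.9 -31.1  36.9]
 [  3.3  -0.2  39.2]
 [  3.7  32.7  41.6]]
sq 4721 [[ 51.6 -19.9 129.4]
 [ 97.6  -1.1 139.3]
 [124.   17.5 159.2]]
```

View pics/w3.png

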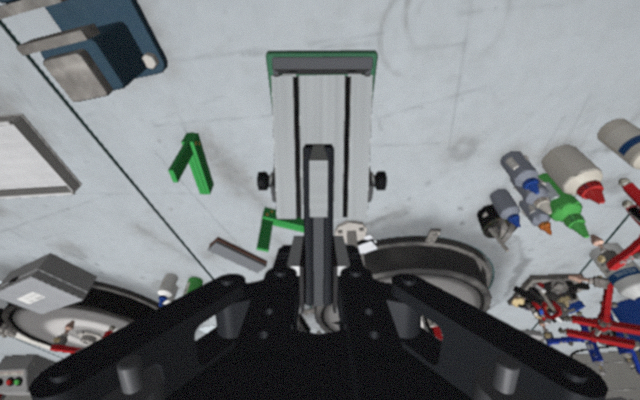

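The view shows the square held over the middle of the plate with the stop at (322,65). The plate and stop sit where predicted, and the stop leans in about 0.09 rad. I'll lower towards the plate.

Request:
servo_tool:
  xyz:
    - [0, 0, 0]
    - [6, 1, 22]
    - [6, 1, 22]
    - [6, 0, 22]
    - [6, 0, 22]
    - [6, 0, 22]
    - [0, 0, 0]
    - [0, 0, 0]
  turn:
    - [-0.1, -0.4, 0]
    - [0, 0, 0]
    - [0, 0, 0]
    - [0, 0, 0]
    - [0, 0, 0]
    - [0, 0, 0]
    - [0, 0, 0]
    - [0, 0, 0]
  gripper: [0.1, 0.1, 0.1, 0.1, 0.1, 0.1, 0.1, 0.1]

```text
clock: 8.3
eef_pos: [0.5096, 0.1377, 0.0941]
ee_rot: [0.26, 0.088, 0.961, -0.023]
ft_force: [0.5, 0.2, -1.7]
opening: 0.146
gripper_force: 60.0
```

```bash
cat >> h.py <<'E'
def st():
    q=obs(); Sp,Tp=rot(-10.4,30); o=np.array([.4461,.1484,.0398])
    print("heel plate mm",(Sp.inv().apply(np.array(q["eef_pos"])-o)*1000-[58.5,0,5.5]).round(2),"F plate",Sp.inv().apply(q["ft_force"]).round(1),"rot err",np.degrees((wRt(q).inv()*Tp).as_rotvec()).round(2),"clk",q["clock"],"M",Sp.inv().apply(q["ft_torque"]).round(2))
E
python3 -c "
from h import *; st()"
```

```text
heel plate mm [24.37  0.96  9.36] F plate [-0.4  0.3 -1.7] rot err [ 0.    0.23 -0.04] clk 8.3 M [ 0.02  0.36 -0.02]
```

Request:
servo_tool:
  xyz:
    - [0, 0, 2]
    - [0, 0, 2]
    - [0, 0, 2]
    - [0, 0, 1]
    - [0, 0, 0]
    - [0, 0, 0]
  turn:
    - [0, 0, 0]
    - [0, 0, 0]
    - [0, 0, 0]
    - [0, 0, 0]
    - [0, 0, 0]
    - [0, 0, 0]
  gripper: [0.1, 0.1, 0.1, 0.1, 0.1, 0.1]

```text
clock: 8.9
eef_pos: [0.5125, 0.1375, 0.0882]
ee_rot: [0.26, 0.087, 0.961, -0.023]
ft_force: [0.3, 0.2, -3.1]
opening: 0.145
gripper_force: 60.0
```

```bash
python3 -c "
from h import *; st()"
```

```text
heel plate mm [24.02  1.29  2.79] F plate [-1.4  0.2 -2.8] rot err [ 0.08  0.29 -0.02] clk 8.9 M [-0.01  0.37  0.02]
```

Request:
servo_tool:
  xyz:
    - [0, 0, 1]
    - [0, 0, 0]
    - [0, 0, 0]
  turn:
    - [0, 0, 0]
    - [0, 0, 0]
    - [0, 0, 0]
  gripper: [0.1, 0.1, 0.1]

```text
clock: 9.2
eef_pos: [0.513, 0.1374, 0.0872]
ee_rot: [0.26, 0.087, 0.961, -0.023]
ft_force: [0.1, -0.0, -1.8]
opening: 0.144
gripper_force: 60.0
```

```bash
python3 -c "
from h import *; st()"
```

```text
heel plate mm [23.95  1.22  1.64] F plate [-0.8  0.  -1.6] rot err [ 0.07  0.28 -0.02] clk 9.2 M [-0.    0.41  0.03]
```

Request:
servo_tool:
  xyz:
    - [0, 0, 1]
    - [0, 0, 0]
    - [0, 0, 0]
  turn:
    - [0, 0, 0]
    - [0, 0, 0]
    - [0, 0, 0]
  gripper: [0.1, 0.1, 0.1]

```text
clock: 9.5
eef_pos: [0.5135, 0.1372, 0.0863]
ee_rot: [0.26, 0.087, 0.961, -0.023]
ft_force: [-1.1, -0.6, -2.6]
opening: 0.142
gripper_force: 60.0
```

```bash
python3 -c "
from h import *; st()"
```

```text
heel plate mm [23.96  1.19  0.62] F plate [-2.1 -0.8 -1.7] rot err [ 0.06  0.28 -0.02] clk 9.5 M [-0.03  0.4   0.  ]
```

Request:
servo_tool:
  xyz:
    - [0, 0, 0.5]
    - [0, 0, 0.5]
    - [0, 0, 0]
  turn:
    - [0, 0, 0]
    - [0, 0, 0]
    - [0, 0, 0]
  gripper: [0.1, 0.1, 0.1]

```text
clock: 9.8
eef_pos: [0.5141, 0.1372, 0.0856]
ee_rot: [0.26, 0.087, 0.961, -0.023]
ft_force: [-0.4, -0.6, -1.5]
opening: 0.143
gripper_force: 60.2
```

```bash
python3 -c "
from h import *; st()"
```

```text
heel plate mm [24.07  1.29 -0.31] F plate [-1.  -0.7 -1.1] rot err [ 0.07  0.29 -0.02] clk 9.8 M [0.03 0.52 0.03]
```

Request:
servo_tool:
  xyz:
    - [0, 0, 0.5]
    - [0, 0, 0.5]
    - [0, 0, 0]
  turn:
    - [0, 0, 0]
    - [0, 0, 0]
    - [0, 0, 0]
  gripper: [0.1, 0.1, 0.1]

```text
clock: 10.1
eef_pos: [0.5143, 0.1372, 0.0855]
ee_rot: [0.26, 0.088, 0.961, -0.023]
ft_force: [-12.8, 1.2, 9.4]
opening: 0.141
gripper_force: 62.4
```

```bash
python3 -c "
from h import *; st()"
```

```text
heel plate mm [24.15  1.26 -0.49] F plate [-6.3 -1.1 14.5] rot err [ 0.05  0.3  -0.06] clk 10.1 M [-0.21  1.13  0.07]
```

Request:
servo_tool:
  xyz:
    - [0, 0, 0.5]
    - [0, 0, 0.5]
    - [0, 0, 0]
  turn:
    - [0, 0, 0]
    - [0, 0, 0]
    - [0, 0, 0]
  gripper: [0.1, 0.1, 0.1]

```text
clock: 10.4
eef_pos: [0.5143, 0.1371, 0.0854]
ee_rot: [0.26, 0.088, 0.961, -0.023]
ft_force: [-23.7, 0.8, 24.3]
opening: 0.144
gripper_force: 65.0
```

```bash
python3 -c "
from h import *; st()"
```

```text
heel plate mm [24.18  1.25 -0.59] F plate [-8.2 -3.5 32.8] rot err [ 0.03  0.31 -0.1 ] clk 10.4 M [-0.42  1.96  0.01]
```

Request:
servo_tool:
  xyz:
    - [0, 0, -1]
    - [3, 0, 0]
    - [3, 0, 0]
    - [3, 0, 0]
    - [3, 0, 0]
    - [3, 0, 0]
    - [2, 0, 0]
    - [0, 0, 0]
  turn:
    - [0, 0, 0]
    - [0, 0, 0]
    - [0, 0, 0]
    - [0, 0, 0]
    - [0, 0, 0]
    - [0, 0, 0]
    - [0, 0, 0]
    - [0, 0, 0]
  gripper: [0.1, 0.1, 0.1, 0.1, 0.1, 0.1, 0.1, 0.1]

```text
clock: 11.2
eef_pos: [0.5022, 0.1409, 0.0782]
ee_rot: [0.262, 0.087, 0.961, -0.022]
ft_force: [-2.8, 0.3, 7.8]
opening: 0.148
gripper_force: 61.4
```

```bash
python3 -c "
from h import *; st()"
```

```text
heel plate mm [ 9.62  2.79 -0.48] F plate [ 1.5 -0.2  8.1] rot err [ 0.23  0.51 -0.04] clk 11.2 M [0.08 0.24 0.01]
```

Request:
servo_tool:
  xyz:
    - [0, 0, 0]
    - [1, 0, 0]
    - [1, 0, 0]
    - [1, 0, 0]
    - [1, 0, 0]
    - [0, 0, 0]
  turn:
    - [0.2, 0.3, 0]
    - [0, 0, 0]
    - [0, 0, 0]
    - [0, 0, 0]
    - [0, 0, 0]
    - [0, 0, 0]
  gripper: [0.1, 0.1, 0.1, 0.1, 0.1, 0.1]

```text
clock: 11.8
eef_pos: [0.499, 0.1416, 0.0764]
ee_rot: [0.26, 0.088, 0.961, -0.023]
ft_force: [-2.7, -0.2, 5.8]
opening: 0.145
gripper_force: 61.3
```

```bash
python3 -c "
from h import *; st()"
```

```text
heel plate mm [ 5.94  2.89 -0.48] F plate [ 0.6 -0.7  6.4] rot err [ 0.05  0.23 -0.05] clk 11.8 M [ 0.09 -0.05 -0.04]
```

Request:
servo_tool:
  xyz:
    - [1, 0, 0]
    - [1, 0, 0]
    - [1, 0, 0]
    - [0, 0, 0]
  turn:
    - [0, 0, 0]
    - [0, 0, 0]
    - [0, 0, 0]
    - [0, 0, 0]
  gripper: [0.1, 0.1, 0.1, 0.1]

```text
clock: 12.2
eef_pos: [0.4969, 0.1421, 0.0751]
ee_rot: [0.26, 0.088, 0.961, -0.023]
ft_force: [2.5, -0.3, 6.2]
opening: 0.146
gripper_force: 61.0
```

```bash
python3 -c "
from h import *; st()"
```

```text
heel plate mm [ 3.39  2.98 -0.45] F plate [5.2 0.1 4.1] rot err [ 0.05  0.26 -0.04] clk 12.2 M [-0.02 -0.5   0.01]
```

Request:
servo_tool:
  xyz:
    - [0.5, 0, 0.2]
    - [0.5, 0, 0.2]
    - [0.5, 0, 0]
    - [0.5, 0, 0]
    - [0, 0, 0]
  turn:
    - [0, 0, 0]
    - [0, 0, 0]
    - [0, 0, 0]
    - [0, 0, 0]
    - [0, 0, 0]
  gripper: [0.1, 0.1, 0.1, 0.1, 0.1]

```text
clock: 12.7
eef_pos: [0.4962, 0.1425, 0.0747]
ee_rot: [0.261, 0.088, 0.961, -0.023]
ft_force: [1.7, -2.0, 10.1]
opening: 0.143
gripper_force: 61.3
```

```bash
python3 -c "
from h import *; st()"
```

```text
heel plate mm [ 2.52  3.19 -0.47] F plate [ 6.8 -1.6  7.7] rot err [ 0.07  0.34 -0.04] clk 12.7 M [-0.19 -0.69  0.06]
```

Request:
servo_tool:
  xyz:
    - [0.5, 0, 0]
    - [0.5, 0, 0]
    - [0, 0, 0]
  turn:
    - [0, 0, 0]
    - [0, 0, 0]
    - [0, 0, 0]
  gripper: [0.1, 0.1, 0.1]

```text
clock: 13.0
eef_pos: [0.4954, 0.1427, 0.0742]
ee_rot: [0.261, 0.088, 0.961, -0.023]
ft_force: [2.1, -1.1, 8.3]
opening: 0.147
gripper_force: 61.3
```

```bash
python3 -c "
from h import *; st()"
```

```text
heel plate mm [ 1.53  3.26 -0.48] F plate [ 6.2 -0.7  6.1] rot err [ 0.08  0.34 -0.04] clk 13.0 M [-0.14 -0.68  0.06]
```

Request:
servo_tool:
  xyz:
    - [0.5, 0, 0]
    - [0.5, 0, 0]
    - [0, 0, 0]
  turn:
    - [0, 0, 0]
    - [0, 0, 0]
    - [0, 0, 0]
  gripper: [0.1, 0.1, 0.1]

```text
clock: 13.3
eef_pos: [0.4945, 0.1429, 0.0737]
ee_rot: [0.261, 0.088, 0.961, -0.023]
ft_force: [2.4, -0.6, 10.9]
opening: 0.147
gripper_force: 61.3
```

```bash
python3 -c "
from h import *; st()"
```

```text
heel plate mm [ 0.55  3.35 -0.47] F plate [ 7.5 -0.1  8.2] rot err [ 0.09  0.35 -0.04] clk 13.3 M [-0.13 -0.66  0.04]
```

Request:
servo_tool:
  xyz:
    - [0.5, 0, 0.2]
    - [0.5, 0, 0]
    - [0, 0, 0]
  turn:
    - [0, 0, 0]
    - [0, 0, 0]
    - [0, 0, 0]
  gripper: [0.1, 0.1, 0.1]

```text
clock: 13.6
eef_pos: [0.4941, 0.143, 0.0734]
ee_rot: [0.261, 0.088, 0.961, -0.023]
ft_force: [2.1, -2.2, 10.8]
opening: 0.148
gripper_force: 61.5
```

```bash
python3 -c "
from h import *; st()"
```

```text
heel plate mm [ 0.02  3.39 -0.49] F plate [ 7.6 -1.8  8.1] rot err [ 0.09  0.38 -0.04] clk 13.6 M [-0.25 -0.8  -0.01]
```

Request:
servo_tool:
  xyz:
    - [0.5, 0, 0]
    - [0.5, 0, 0]
    - [0, 0, 0]
  turn:
    - [0, 0, 0]
    - [0, 0, 0]
    - [0, 0, 0]
  gripper: [0.1, 0.1, 0.1]

```text
clock: 13.9
eef_pos: [0.4936, 0.1433, 0.0731]
ee_rot: [0.261, 0.087, 0.961, -0.023]
ft_force: [3.8, -2.7, 9.6]
opening: 0.143
gripper_force: 61.1
```

```bash
python3 -c "
from h import *; st()"
```

```text
heel plate mm [-0.53  3.53 -0.46] F plate [ 8.5 -1.9  6.2] rot err [ 0.1   0.41 -0.02] clk 13.9 M [-0.3  -1.06  0.04]
```

Request:
servo_tool:
  xyz:
    - [0.5, 0, 0]
    - [0, 0, 0]
    - [0, 0, 0]
  turn:
    - [0, 0, 0]
    - [0, 0, 0]
    - [0, 0, 0]
  gripper: [0.1, 0.1, 0.1]

```text
clock: 14.2
eef_pos: [0.4937, 0.1433, 0.0732]
ee_rot: [0.262, 0.087, 0.961, -0.023]
ft_force: [5.9, -3.3, 7.7]
opening: 0.146
gripper_force: 60.8
```

```bash
python3 -c "
from h import *; st()"
```

```text
heel plate mm [-0.52  3.59 -0.44] F plate [ 9.4 -2.2  3.5] rot err [ 0.1   0.45 -0.02] clk 14.2 M [-0.28 -1.29  0.13]
```

Request:
servo_tool:
  xyz:
    - [0.3, 0, 0.3]
    - [0.4, 0, 0.2]
    - [0, 0, 0]
    - [0, 0, 0]
  turn:
    - [0, 0.2, 0]
    - [0, 0, 0]
    - [0, 0, 0]
    - [0, 0, 0]
  gripper: [0.1, 0.1, 0.1, 0.1]

```text
clock: 14.6
eef_pos: [0.4936, 0.1433, 0.0731]
ee_rot: [0.26, 0.088, 0.961, -0.023]
ft_force: [1.6, -3.6, 13.8]
opening: 0.145
gripper_force: 61.9
```

```bash
python3 -c "
from h import *; st()"
```

```text
heel plate mm [-0.58  3.58 -0.49] F plate [ 8.8 -3.2 10.9] rot err [ 0.09  0.3  -0.03] clk 14.6 M [-0.56 -1.26  0.09]
```

Request:
servo_tool:
  xyz:
    - [0.4, 0, 0.1]
    - [0.3, 0, 0]
    - [0, 0, 0]
    - [0, 0, 0]
  turn:
    - [0, 0, 0]
    - [0, 0, 0]
    - [0, 0, 0]
    - [0, 0, 0]
  gripper: [0.1, 0.1, 0.1, 0.1]

```text
clock: 15.0
eef_pos: [0.4936, 0.1433, 0.0731]
ee_rot: [0.261, 0.088, 0.961, -0.023]
ft_force: [4.4, -5.0, 14.5]
opening: 0.147
gripper_force: 61.6
```

Run:
```python
from h import *
st(); snap("wrist","w4"); P,m,_=cloud("w4"); Sp,_=rot(-10.4,30); o=np.array([.4461,.1484,.0398])
Q=Sp.inv().apply((P-o).reshape(-1,3)).reshape(P.shape)*1000; z=Q[...,2]
def box(a,b,y0,y1,x0=-15,x1=25):
    s=Q[m&(z>a)&(z<b)&(Q[...,1]>y0)&(Q[...,1]<y1)&(Q[...,0]>x0)&(Q[...,0]<x1)]; print(a,b,len(s),np.percentile(s,[2,50,98],axis=0).round(1).tolist() if len(s) else "")
for a in range(4,44,8): box(a,a+8,-34,-10); box(a,a+8,14,34)
box(46,56,-34,34); box(60,80,-10,15,-15,30)
print("plane z", np.median(z[m&(abs(z)<4)&(Q[...,0]>10)&(Q[...,0]<70)&(abs(Q[...,1])<40)]))
```

```text
heel plate mm [-0.6   3.58 -0.49] F plate [11.8 -4.1 10. ] rot err [ 0.09  0.34 -0.03] clk 15.0 M [-0.75 -1.62  0.14]
4 12 13 [[-8.0, -33.0, 10.1], [-7.9, -29.9, 11.5], [-7.9, -25.8, 12.0]]
4 12 0 
12 20 36 [[-8.0, -26.8, 12.2], [-8.0, -18.3, 13.9], [-8.0, -10.6, 16.7]]
12 20 0 
20 28 0 
20 28 36 [[-8.3, 14.3, 21.4], [-8.2, 21.1, 23.4], [-8.2, 33.5, 26.6]]
28 36 42 [[-8.0, -32.6, 30.3], [-8.0, -18.0, 33.1], [-7.9, -10.4, 35.4]]
28 36 14 [[-8.4, 20.8, 32.5], [-8.4, 23.2, 33.9], [-8.4, 25.5, 34.8]]
36 44 15 [[-8.1, -23.0, 36.4], [-8.1, -20.6, 37.5], [-8.1, -18.3, 38.9]]
36 44 57 [[-8.3, 14.4, 39.5], [-8.2, 23.8, 41.6], [-8.2, 33.0, 43.6]]
46 56 5042 [[-8.0, -32.3, 48.5], [-4.2, 0.2, 50.1], [-0.2, 32.6, 51.6]]
60 80 1084 [[-0.2, 1.4, 63.6], [6.9, 3.8, 70.1], [15.3, 6.1, 71.3]]
plane z 0.08251493545731461
```

View pics/w4.png

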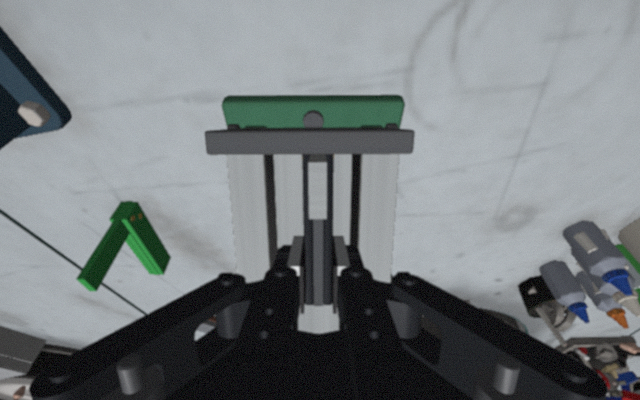

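The stop's top edge now spans x = -8 to -0.2 mm, so it is square. The blade sits flush against it (image 317,155) with the forces around 10 N. I'll hold, then withdraw up the slope.

Request:
servo_tool:
  xyz:
    - [0.2, 0, 0.1]
    - [0, 0, 0]
    - [0, 0, 0]
    - [0, 0, 0]
    - [0, 0, 0]
    - [0, 0, 0]
    - [0, 0, 0]
    - [0, 0, 0]
  turn:
    - [0, 0, 0]
    - [0, 0, 0]
    - [0, 0, 0]
    - [0, 0, 0]
    - [0, 0, 0]
    - [0, 0, 0]
    - [0, 0, 0]
    - [0, 0, 0]
  gripper: [0.1, 0.1, 0.1, 0.1, 0.1, 0.1, 0.1, 0.1]

```text
clock: 15.85
eef_pos: [0.4936, 0.1433, 0.0731]
ee_rot: [0.261, 0.087, 0.961, -0.023]
ft_force: [4.8, -5.0, 15.5]
opening: 0.141
gripper_force: 61.9
```

Run:
```python
from h import *
st()
```

```text
heel plate mm [-0.61  3.59 -0.5 ] F plate [12.6 -4.1 10.6] rot err [ 0.08  0.36 -0.02] clk 15.85 M [-0.8  -1.6   0.12]
```

Request:
servo_tool:
  xyz:
    - [-1, 0, 0]
    - [-2, 0, 0]
    - [-4, 0, 0]
    - [-5, 0, -1]
    - [-5, 0, -3]
    - [-3, 0, -10]
    - [0, 0, -25]
    - [0, 0, -35]
  turn:
    - [0, 0, 0]
    - [0, 0, 0]
    - [0, 0, 0]
    - [0, 0, 0]
    - [0, 0, 0]
    - [0, 0, 0]
    - [0, 0, 0]
    - [0, 0, 0]
  gripper: [0.1, 0.1, 0.1, 0.1, 0.1, 0.1, 0.1, 0.1]

```text
clock: 16.65
eef_pos: [0.4669, 0.1446, 0.14]
ee_rot: [0.253, 0.088, 0.963, -0.026]
ft_force: [0.1, -0.3, -1.6]
opening: 0.145
gripper_force: 60.0
```

Request:
servo_tool:
  xyz:
    - [0, 0, -35]
    - [0, 0, -35]
    - [0, 0, -35]
    - [0, 0, 0]
    - [0, 0, 0]
  turn:
    - [0, 0, 0]
    - [0, 0, 0]
    - [0, 0, 0]
    - [0, 0, 0]
    - [0, 0, 0]
  gripper: [0.1, 0.1, 0.1, 0.1, 0.1]

```text
clock: 17.15
eef_pos: [0.4175, 0.1555, 0.2331]
ee_rot: [0.256, 0.088, 0.962, -0.024]
ft_force: [0.1, -0.2, -2.4]
opening: 0.145
gripper_force: 60.1
```

Run:
```python
from h import *
st()
snap("wrist","w5"); P,m,_=cloud("w5"); Sp,_=rot(-10.4,30); o=np.array([.4461,.1484,.0398])
Q=Sp.inv().apply((P-o).reshape(-1,3)).reshape(P.shape)*1000; z=Q[...,2]
s=Q[m&(z>10)&(z<54)&(abs(Q[...,1])<33)&(Q[...,0]>-20)&(Q[...,0]<10)]
for a in (12,20,28,36,44):
    t=s[(s[:,2]>a)&(s[:,2]<a+6)]; print(a,len(t),np.percentile(t,[5,50,95],axis=0)[:,0].round(1) if len(t) else "")
# tray from w1 (depth rim) 
P,m,_=cloud("w1"); A=P[140:245,100:275]; M=m[140:245,100:275]
r=A[M&(A[...,2]>.014)&(A[...,2]<.026)]; rt=cv2.minAreaRect((r[:,:2]*1000).astype(np.float32)); print(len(r),rt,cv2.boxPoints(rt).round(1))
print("floor z",np.median(A[40:60,80:120,2]), "hand target planning")
# hex key
k=A[M&(A[...,2]>.006)&(A[...,2]<.012)];print(np.percentile(k,[2,50,98],axis=0).round(3))
print(onz("w1",[[133,174],[143,179],[155,223],[158,222]],.008).round(3))
print("tray corners",onz("w1",[[112,172],[132,236],[248,151],[262,218]],.021).round(3))
```

```text
heel plate mm [ 12.66   1.83 176.62] F plate [-1.1 -0.2 -2.2] rot err [-0.06 -0.17 -0.03] clk 17.15 M [-0.06  0.37 -0.03]
12 0 
20 0 
28 0 
36 0 
44 283 [-8.2 -3.8 -0.3]
1228 ((482.13494873046875, -294.7204895019531), (206.8890838623047, 108.09420776367188), 83.81595611572266) [[ 417.3 -391.7]
 [ 524.7 -403.4]
 [ 547.  -197.7]
 [ 439.5 -186.1]]
floor z 0.0031806483452412604 hand target planning
[[ 0.429 -0.399  0.006]
 [ 0.485 -0.36   0.008]
 [ 0.541 -0.189  0.012]]
[[ 0.431 -0.366  0.008]
 [ 0.442 -0.354  0.008]
 [ 0.511 -0.364  0.008]
 [ 0.511 -0.358  0.008]]
tray corners [[ 0.421 -0.385  0.021]
 [ 0.519 -0.397  0.021]
 [ 0.441 -0.186  0.021]
 [ 0.54  -0.196  0.021]]
```

Run:
```python
from h import *
S,T=rot(-6.2); delta([.5042,-.262,.22],T)
o=obs(); print("world yaw-only shift after turn:", (T.inv().apply(np.array([.5042,-.262,.22])-o["eef_pos"])*1000).round(1))
```

```text
shift mm [-134.2 -394.    91. ] turn deg [-1.26 29.69 -4.15] F [-0.1  0.1 -2.2] 17.2 0.147
world yaw-only shift after turn: [-131.7 -405.1   11.5]
```

Request:
servo_tool:
  xyz:
    - [0, 0, 0]
    - [0, 0, 0]
    - [0, 0, 0]
    - [0, 0, 0]
    - [0, 0, 0]
    - [0, 0, 0]
  turn:
    - [-0.25, 5.94, -0.83]
    - [-0.25, 5.94, -0.83]
    - [-0.25, 5.94, -0.83]
    - [-0.25, 5.94, -0.83]
    - [-0.25, 5.94, -0.83]
    - [0, 0, 0]
  gripper: [0.1, 0.1, 0.1, 0.1, 0.1, 0.1]

```text
clock: 17.8
eef_pos: [0.4193, 0.1539, 0.23]
ee_rot: [-0.002, 0.056, 0.998, -0.001]
ft_force: [1.5, -0.6, -3.3]
opening: 0.145
gripper_force: 60.0
```

Request:
servo_tool:
  xyz:
    - [-13, -40, 0]
    - [-13, -40, 0]
    - [-13, -40, 0]
    - [-13, -40, 0]
    - [-13, -40, 0]
    - [-13, -40, 0]
    - [-13, -40, 0]
    - [-13, -40, 0]
  turn:
    - [0, 0, 0]
    - [0, 0, 0]
    - [0, 0, 0]
    - [0, 0, 0]
    - [0, 0, 0]
    - [0, 0, 0]
    - [0, 0, 0]
    - [0, 0, 0]
  gripper: [0.1, 0.1, 0.1, 0.1, 0.1, 0.1, 0.1, 0.1]

```text
clock: 18.6
eef_pos: [0.4853, -0.1756, 0.2306]
ee_rot: [-0.0, 0.055, 0.999, -0.0]
ft_force: [0.6, 0.8, -1.6]
opening: 0.146
gripper_force: 60.1
```

Request:
servo_tool:
  xyz:
    - [-13, -40, 0]
    - [-13, -40, 0]
    - [0, 0, 20]
    - [0, 0, 30]
    - [0, 0, 0]
    - [0, 0, 0]
    - [0, 0, 0]
  turn:
    - [0, 0, 0]
    - [0, 0, 0]
    - [0, 0, 0]
    - [0, 0, 0]
    - [0, 0, 0]
    - [0, 0, 0]
    - [0, 0, 0]
  gripper: [0.1, 0.1, 0.1, 0.1, 0.1, 0.1, 0.1]

```text
clock: 19.3
eef_pos: [0.5041, -0.2563, 0.1836]
ee_rot: [0.001, 0.054, 0.999, -0.0]
ft_force: [-0.4, 0.3, -3.0]
opening: 0.144
gripper_force: 60.2
```

Run:
```python
from h import *
S,T=rot(-6.2); delta([.5042,-.262,.0085],T); snap("wrist","w6"); snap("scene","s6")
P,m,_=cloud("w6")
# blade/stock tilt check: square-frame points from measured tool pose
o=obs(); A=P-o["eef_pos"]; Q=S.inv().apply(A.reshape(-1,3)).reshape(A.shape)*1000+[58.5,0,5.5]
B=Q[m&(abs(Q[...,1])<10)&(Q[...,0]>-6)&(Q[...,0]<45)&(Q[...,2]>12)&(Q[...,2]<76)]
bl=B[B[:,2]>60]; print("blade",np.percentile(bl,[2,50,98],axis=0).round(1)); sk=B[(B[:,2]<25)]; print("stock",np.percentile(sk,[2,50,98],axis=0).round(1)); print("stock slope",np.polyfit(sk[:,0],sk[:,2],1))
r=P[m&(P[...,2]>.014)&(P[...,2]<.026)&(abs(P[...,0]-.482)<.075)&(abs(P[...,1]+.29)<.12)]
rt=cv2.minAreaRect((r[:,:2]*1000).astype(np.float32)); print(len(r),rt,cv2.boxPoints(rt).round(1))
```

```text
shift mm [ -0.2  -5.6 175.1] turn deg [-0.02  0.14  0.02] F [-0.4  0.3 -3. ] 19.3 0.144
blade [[-0.4 -9.4 61.1]
 [ 9.5  0.6 68.9]
 [44.2  9.3 75.2]]
stock [[-0.2 -6.1 16.9]
 [27.6  0.5 18.7]
 [44.4  7.6 20. ]]
stock slope [8.08990096e-03 1.84785899e+01]
1987 ((481.9867248535156, -294.5547790527344), (206.0347137451172, 106.70740509033203), 83.78915405273438) [[ 417.8 -391.2]
 [ 523.9 -402.7]
 [ 546.2 -197.9]
 [ 440.1 -186.4]]
```

View pics/w6.png

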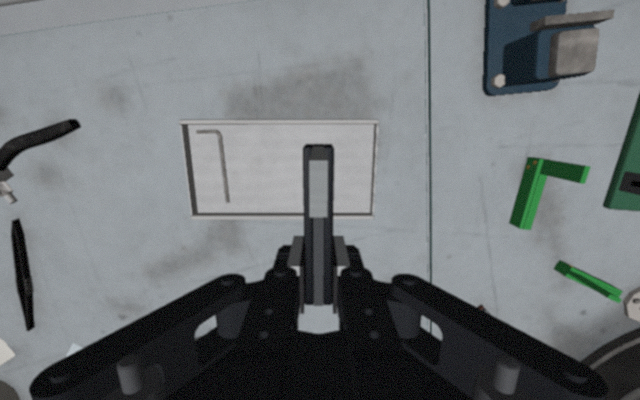

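The square is held upright over the free part of the tray, which spans (183,122) to (375,215), and the key is clear at (212,165). I'll lower it.

Request:
servo_tool:
  xyz:
    - [0, -5, 20]
    - [0, 0, 35]
    - [0, 0, 35]
    - [0, 0, 35]
    - [0, 0, 25]
    - [0, 0, 13]
    - [0, 0, 0]
    - [0, 0, 0]
  turn:
    - [0, 0.1, 0]
    - [0, 0, 0]
    - [0, 0, 0]
    - [0, 0, 0]
    - [0, 0, 0]
    - [0, 0, 0]
    - [0, 0, 0]
    - [0, 0, 0]
  gripper: [0.1, 0.1, 0.1, 0.1, 0.1, 0.1, 0.1, 0.1]

```text
clock: 20.2
eef_pos: [0.5044, -0.2619, 0.0211]
ee_rot: [0.001, 0.054, 0.999, -0.0]
ft_force: [0.5, 0.4, -2.7]
opening: 0.147
gripper_force: 60.1
```

Request:
servo_tool:
  xyz:
    - [0, 0, 3]
    - [0, 0, 2]
    - [0, 0, 2]
    - [0, 0, 1]
    - [0, 0, 1]
    - [0, 0, 0]
    - [0, 0, 0]
  turn:
    - [0, 0, 0]
    - [0, 0, 0]
    - [0, 0, 0]
    - [0, 0, 0]
    - [0, 0, 0]
    - [0, 0, 0]
    - [0, 0, 0]
  gripper: [0.1, 0.1, 0.1, 0.1, 0.1, 0.1, 0.1]

```text
clock: 20.9
eef_pos: [0.5031, -0.2612, 0.0106]
ee_rot: [-0.0, 0.054, 0.999, 0.0]
ft_force: [0.3, -0.5, -2.3]
opening: 0.151
gripper_force: 60.1
```

Run:
```python
from h import *
S,T=rot(-6.2); delta([.5042,-.262,.0085],T)
```

```text
shift mm [-1.2 -0.6  2.1] turn deg [ 0.04 -0.04  0.  ] F [ 0.3 -0.5 -2.3] 20.9 0.151
```

Request:
servo_tool:
  xyz:
    - [0, 0, 1]
    - [0, 0, 0.7]
    - [0, 0, 0]
    - [0, 0, 0]
  turn:
    - [0, 0, 0]
    - [0, 0, 0]
    - [0, 0, 0]
    - [0, 0, 0]
  gripper: [0.1, 0.1, 0.1, 0.1]

```text
clock: 21.3
eef_pos: [0.503, -0.2612, 0.0088]
ee_rot: [-0.0, 0.054, 0.999, 0.0]
ft_force: [0.3, -0.4, -3.3]
opening: 0.145
gripper_force: 60.1
```

Request:
servo_tool:
  xyz:
    - [0, 0, 0.7]
    - [0, 0, 0]
    - [0, 0, 0]
  turn:
    - [0, 0, 0]
    - [0, 0, 0]
    - [0, 0, 0]
  gripper: [0.1, 0.1, 0.1]

```text
clock: 21.6
eef_pos: [0.5032, -0.2613, 0.0085]
ee_rot: [-0.0, 0.054, 0.999, 0.0]
ft_force: [-0.8, 0.3, 1.1]
opening: 0.144
gripper_force: 60.6
```

Contact is made, about 4 N up. One more small press, then I'll open slowly and retreat straight up.

Request:
servo_tool:
  xyz:
    - [0, 0, 0.3]
    - [0, 0, 0]
    - [0, 0, 0]
    - [0, 0, 0]
    - [0, 0, 0]
    - [0, 0, 0]
    - [0, 0, 0]
    - [0, 0, 0]
  turn:
    - [0, 0, 0]
    - [0, 0, 0]
    - [0, 0, 0]
    - [0, 0, 0]
    - [0, 0, 0]
    - [0, 0, 0]
    - [0, 0, 0]
    - [0, 0, 0]
  gripper: [0.1, 0.1, 0.17, 0.2, 0.25, 0.35, 0.45, 0.45]

```text
clock: 22.4
eef_pos: [0.5031, -0.2612, 0.0079]
ee_rot: [-0.0, 0.054, 0.999, 0.0]
ft_force: [1.0, 0.4, 0.5]
opening: 0.45
gripper_force: 0.0
```

Request:
servo_tool:
  xyz:
    - [0, 0, 0]
    - [0, 0, -10]
    - [0, 0, -25]
    - [0, 0, -40]
    - [0, 0, -40]
    - [0, 0, -40]
    - [0, 0, 0]
    - [0, 0, 0]
  turn:
    - [0, 0, 0]
    - [0, 0, 0]
    - [0, 0, 0]
    - [0, 0, 0]
    - [0, 0, 0]
    - [0, 0, 0]
    - [0, 0, 0]
    - [0, 0, 0]
  gripper: [0.45, 0.45, 0.45, 0.45, 0.45, 0.45, 0.45, 0.45]

```text
clock: 23.2
eef_pos: [0.5043, -0.262, 0.1654]
ee_rot: [0.002, 0.054, 0.999, -0.001]
ft_force: [-0.3, 0.4, -1.2]
opening: 0.452
gripper_force: 0.0
```

Run:
```python
from h import *
snap("wrist","w7"); S,_=rot(-6.2); P,m,_=cloud("w7")
Q=S.inv().apply((P-[.4448,-.2549,.003]).reshape(-1,3)).reshape(P.shape)*1000
for a,b in((55,75),(10,25)):
    B=Q[m&(abs(Q[...,1])<15)&(Q[...,0]>-6)&(Q[...,0]<85)&(Q[...,2]>a)&(Q[...,2]<b)]; print(a,len(B),np.percentile(B,[2,50,98],axis=0).round(1).tolist() if len(B) else "")
```

```text
55 126 [[0.7, -1.4, 57.5], [8.1, 0.6, 69.8], [15.9, 2.7, 71.5]]
10 985 [[3.0, -5.8, 18.2], [43.0, 0.4, 19.8], [79.3, 7.4, 21.3]]
```

View pics/w7.png

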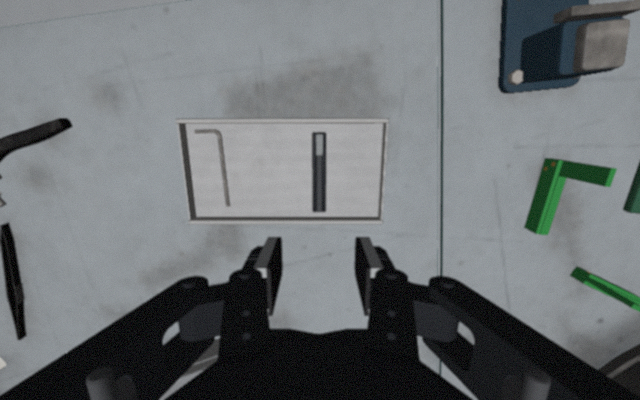

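The square stands upright and flat in the tray, from (319,133) to (319,212), with the key untouched and the gripper clear. I'll hand in.

```bash
python3 -c "
from h import *; print(finish_job())"
```

```text
the job is handed in; nothing more can be done
None
```

The stop was squared and held under about 10 N on plate and stop, the square now stands upright on its stock in the tray, and the job was handed in at about 23 s; no verdict came back.

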